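# Stack the glue-up weight and hold it ready

### The job

Make up the clamping weight for gluing drivers: lay the long steel plate squarely in the middle of the wooden foot block, release it, then lay the short steel plate squarely in the middle of the long one and release it too. Then take only the wooden foot by its long sides, lift it with both plates on it without tipping it, and finish still holding it, steady and level, its underside about 15 cm above the open front part of the table, so that a driver can be slid under it. Leave the other things on the table where they are.

Things in the scene. Friction and masses are not known exactly. Their poses are not given: they have to be found in the camera images.
- foot: loose light wooden block lying flat, thin dark rubber sole, aluminium cap on each end: 120 mm long (its x axis) x 62 mm wide (its y axis) x 28 mm high (z up), about 0.16 kg. Origin: centre of the underside. Flat top, no rim or pins. Grip it across the 62 mm width at mid-length, fingertips a few mm above the table, so that the fingers pass beside the plates.
- long_plate: long flat bar of bare steel, 104 mm (x axis) x 46 mm (y axis) x 12 mm thick, a 10 mm hole 38 mm either side of the middle, 0.3 to 0.5 kg, lying loose flat on the table. Origin: centre of the underside. Grip it across the 46 mm width at the middle.
- short_plate: short flat bar of bare steel, 72 mm (x axis) x 46 mm (y axis) x 12 mm thick, a 10 mm hole 22 mm either side of the middle, 0.2 to 0.35 kg, lying loose flat on the table. Origin: centre of the underside. Grip it across the 46 mm width. Foot and plates may each be left, middle or right, long axis within 30 degrees of straight ahead.
- marker: bystander: marker pen lying down, 131 mm long (y axis), 18 mm high, among the task's things. Origin: centre of the underside.
- plug_gauge: bystander: plug gauge lying down, 85 mm long (y axis), 17 mm high, among the task's things. Origin: centre of the underside.
- solder_spool: bystander: small spool of solder, 55 mm across, 47 mm high, at the back on the right. Origin: centre of the underside.
- block_4: bystander: wooden spacer block standing upright, 23 x 50 x 95 mm, at the back on the left. Origin: centre of the underside.
- cutters: bystander: flush cutters with blue grips lying flat, 118 mm long (y axis), 47 mm wide, 11 mm high, on the left. Origin: centre of the underside.
- tape_roll: bystander: roll of black tape lying flat, 100 mm across, 18 mm high, at the back on the right. Origin: centre of the underside.

How it is judged (in metres and radians):
On the way, in this order (a step that is already met when the one before it is completed fails the run):
1. the long plate lies squarely on the foot block, released, the foot still on the table (x of long_plate in the frame of foot between -0.01 and 0.01 m and y of long_plate in the frame of foot between -0.008 and 0.008 m and z of long_plate in the frame of foot between 0.024 and 0.032 m and angle between the x axis of long_plate and the x axis of foot, either way round below 0.12 rad and angle between the z axis of long_plate and the z axis of foot, either way round below 0.06 rad and contact force between the fingers and long_plate below 0.3 N and linear speed of long_plate below 0.03 m/s and angular speed of long_plate below 0.2 rad/s and height (world z) of foot below 0.01 m), for 0.2 s.
2. the short plate lies squarely on the long plate, released, the foot still on the table (x of long_plate in the frame of foot between -0.01 and 0.01 m and y of long_plate in the frame of foot between -0.008 and 0.008 m and z of long_plate in the frame of foot between 0.024 and 0.032 m and angle between the x axis of long_plate and the x axis of foot, either way round below 0.12 rad and angle between the z axis of long_plate and the z axis of foot, either way round below 0.06 rad and x of short_plate in the frame of long_plate between -0.01 and 0.01 m and y of short_plate in the frame of long_plate between -0.008 and 0.008 m and z of short_plate in the frame of long_plate between 0.008 and 0.016 m and angle between the x axis of short_plate and the x axis of long_plate, either way round below 0.12 rad and angle between the z axis of short_plate and the z axis of long_plate, either way round below 0.06 rad and contact force between the fingers and short_plate below 0.3 N and linear speed of short_plate below 0.03 m/s and angular speed of short_plate below 0.2 rad/s and height (world z) of foot below 0.01 m), for 0.2 s.
At the end, for the whole second after the job is handed in: Fingers hold only the foot (over 2 N), untouched by bystanders, underside 10-20 cm up over x 0.34-0.62, y +-0.42; level within 0.10 rad, still (30 mm/s, 0.2 rad/s); long plate on foot, short on long, each centred within 10 mm lengthways, 8 mm sideways, 0.12 rad, untouched (x of long_plate in the frame of foot between -0.01 and 0.01 m and y of long_plate in the frame of foot between -0.008 and 0.008 m and z of long_plate in the frame of foot between 0.024 and 0.032 m and angle between the x axis of long_plate and the x axis of foot, either way round below 0.12 rad and angle between the z axis of long_plate and the z axis of foot, either way round below 0.06 rad and x of short_plate in the frame of long_plate between -0.01 and 0.01 m and y of short_plate in the frame of long_plate between -0.008 and 0.008 m and z of short_plate in the frame of long_plate between 0.008 and 0.016 m and angle between the x axis of short_plate and the x axis of long_plate, either way round below 0.12 rad and angle between the z axis of short_plate and the z axis of long_plate, either way round below 0.06 rad and contact force between the fingers and long_plate below 0.3 N and contact force between the fingers and short_plate below 0.3 N and linear speed of each of foot, long_plate, short_plate below 0.03 m/s and angular speed of each of foot, long_plate, short_plate below 0.2 rad/s and height (world z) of foot between 0.1 and 0.2 m and angle between foot's own z axis and vertical below 0.1 rad and contact force between the fingers and foot above 2 N and world x of foot between 0.34 and 0.62 m and world y of foot between -0.42 and 0.42 m and contact force between each of marker, plug_gauge, solder_spool, block_4, cutters, tape_roll and foot below 0.2 N); the arm keeps its last pose, push and grip.
It fails at once if a bystander is moved more than 30 mm (distance of any of marker, plug_gauge, solder_spool, block_4, cutters, tape_roll from where it was at the start of the episode above 0.03 m).
It fails at once if the foot block is tipped by more than 0.25 rad (angle between foot's own z axis and vertical above 0.25 rad).
It also fails if it takes over 66 s, if anything falls off the work surface, if the arm or the gripper's body presses on something with over 40 N, if the wrist force passes 120 N, or if a joint passes its speed limit or range.

### The arm

A 7-joint arm with a two-finger parallel gripper is mounted at the origin on a cart in front of the work surface, level with it; the furniture and walls round the work are solid. World frame = base frame: x ahead of the robot, y to its left, z up, the work surface at z = 0. Lengths are in m, angles in degrees, forces in N, time in s.
With the tool pointing down it reaches from about 0.35 to 0.9 m from the base axis. Payload 8.1 kg.
Tool frame: the origin (TCP) lies midway between the tips of the shut fingers; the grasp point (between the pads) lies 19 mm behind it (manip.grip_depth is the distance from the TCP to the grasp point, in m); z points along the fingers, y is the line along which they close (so a half turn about z gives the same grasp; the last joint's range is limited). The gripper opens to 85 mm and grips with 20 to 120 N. Pads are 22 mm wide; open, the fingers measure 114 mm over their backs; the gripper's body (76 mm by 85 mm) begins 54 mm behind the grasp point. The pads swing forward as they close: fully open they stand 13 mm farther back than shut.
Start: joints at [-77.67, 24.895, 1.432, 90.138, -0.665, 64.973, -4.303], TCP at [0.195, 0.594, 0.231] pointing down, gripper open.
Joint ranges: [-149.89, 149.89], [-25.12, 119.58], [-72.63, 75.52], [4.76, 147.25], [-75.54, 255.54], [6.69, 114.76], [-157.13, 157.13]. Speed limits (degrees/s): [127.2, 127.2, 172.46, 172.46, 180, 180, 180].

### API

Orientations are given as [roll, pitch, yaw] about the fixed x, y, z axes, in that order (R = Rz(yaw) Ry(pitch) Rx(roll)).
In Python, from cell import manip, eyes, hand_in gives the robot as it stands (manip), with the cameras (eyes) and the job as plain functions. Calls block until the motion is done:
- manip.move_to(position, orientation): joint-space move of the TCP to a pose.
- manip.move_l(position, ori=None, speed=0.15, guard=None): straight line of the TCP; ori=None keeps the orientation; speed is the mean speed in m/s. With guard (N) it stops when the force on the tool has changed by that much, and returns True; else False.
- manip.move_j(angles): joint-space move.
- manip.let_go() and manip.grasp(effort=None): open the fingers fully, or close them until they stop; effort is the grip in N (None keeps the last).
- manip.pause(seconds).
- manip.ik(position, orientation): joint angles nearest the present ones, or None.
- manip.observe(): the state.
- eyes.grab_frame(name): name is "scene" or "top" or "wrist"; returns a dict with "frame" (480x640x3 uint8, red, green, blue), "z_map" (480x640 float32, m along the optical axis (not along the pixel's ray), 0 where there is no reading), "camera_matrix" (3x3 intrinsics, pixels), "R" (3x3) and "t" (3): a world point X has camera coordinates R X + t; the wrist camera has in their place "tool_from_camera" (4x4, takes a point from camera to tool coordinates, whose origin is the TCP and whose axes are the flange's). Camera axes: x right, y down, z forward; pixel columns grow to the right and rows downward; lengths in m; the calibration is good to about 2 mm. A picture is of the moment at which its call begins: read the wrist's pose just before it.
A pose or a line that the arm cannot do raises manip.PlanningError and nothing moves.
- hand_in(): hands the job in; it is judged then, once.
The state is a dict: "time": time; "joint_pos": joint angles; "dq": joint speeds; "joint_efforts": joint torques, N m; "ee_pos": TCP position; "eef_rot": TCP orientation; "ft_force": force on the tool from outside, world axes, zero at the start; "ft_torque": the same for the moment, N m; "width": finger opening in m; "grip_force": force on a finger pad.
Only numpy, scipy, OpenCV 4.12 (cv2) and the standard library are available. Lean on these libraries where they do the work, as an engineer would, in place of code of your own. Each camera call takes 0.05 s, during which the arm holds its last target. There are 200 camera calls.

## Working session

There is one attempt and no reset: what is moved stays moved. The work goes in short steps, each a Python script; the robot and the scene stay as the last script left them, time stands still between calls to the robot, and variables do not carry over. Pictures are saved under pics/ and viewed, at most 10 in all, crops included, and the job is handed in when it is done.

```bash
mkdir -p pics; ls
python3 - <<'E'
from cell import manip, eyes, hand_in
import cv2,numpy as np
for n in("top","scene"):
    f=eyes.grab_frame(n); cv2.imwrite(f"pics/{n}0.png",f["frame"][...,::-1])
    np.savez(f"pics/{n}0.npz",**f)
    print(n,f["camera_matrix"].tolist(),np.round(f["R"],3).tolist(),np.round(f["t"],3).tolist())
print(manip.observe())
E
```

```text
cell.py
pics
top [[479.96222533384605, 0.0, 318.74650627528473], [0.0, 479.96222533384605, 229.95201967034987], [0.0, 0.0, 1.0]] [[0.004, -1.0, -0.012], [-0.98, -0.002, -0.198], [0.198, 0.012, -0.98]] [0.071, 0.553, 1.297]
scene [[538.1155896759198, 0.0, 323.4795693539255], [0.0, 538.1155896759198, 244.31909759560665], [0.0, 0.0, 1.0]] [[0.752, -0.659, -0.019], [-0.457, -0.501, -0.734], [0.474, 0.561, -0.678]] [-0.366, 0.301, 0.94]
{'time': 0.1, 'joint_pos': array([-77.66741785,  24.93209718,   1.43125351,  90.1828327 ,
        -0.66539161,  64.97157887,  -4.30451145]), 'dq': array([-0.00445111, -0.0181742 ,  0.01149985, -0.18167263, -0.02044214,
        0.06266237,  0.00371548]), 'joint_efforts': array([ 4.30932501e-03, -6.71750164e+01,  1.02849327e+00, -3.16899955e+01,
        1.58350810e-02,  7.23991427e-03,  1.73206746e-05]), 'ee_pos': array([0.19523739, 0.59326873, 0.23061555]), 'eef_rot': array([-1.79922091e+02,  6.62803153e-03,  1.61782652e+02]), 'ft_force': array([-0.10507947,  0.18344544,  0.11781746]), 'ft_torque': array([-0.01228028, -0.02462708,  0.01116084]), 'grip_force': 0.0, 'width': 0.08537716300417326}
```

View pics/top0.png

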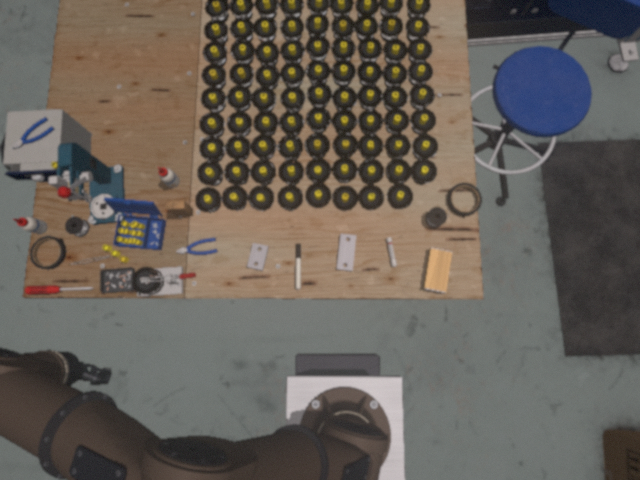

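View pics/scene0.png

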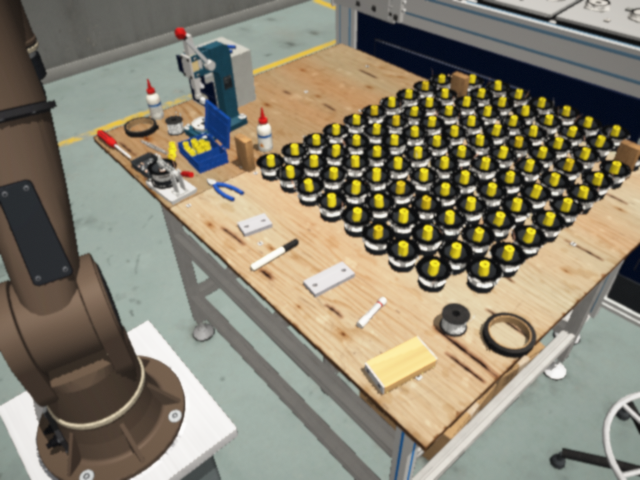

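Top view: short plate at about (257,257), marker (298,265), long plate (346,252), plug gauge (391,251), foot (437,270). The scene view agrees. Next I'll take close wrist views from two places per object.

```bash
cat > h.py <<'E'
from cell import manip, eyes, hand_in
import cv2,numpy as np
from scipy.spatial.transform import Rotation as Ro
def campose(name):
    "frame + camera-to-world (R,c)"
    s=manip.observe(); f=eyes.grab_frame(name)
    if name!="wrist":
        return f,f["R"].T,-f["R"].T@f["t"]
    Rt=Ro.from_euler("xyz",s["eef_rot"],degrees=True).as_matrix(); T=f["tool_from_camera"]
    return f,Rt@T[:3,:3],Rt@T[:3,3]+s["ee_pos"]
def cast(K,R,c,px,z):
    d=np.c_[np.atleast_2d(px),np.ones(len(np.atleast_2d(px)))]@np.linalg.inv(K).T@R.T
    return c+d*((z-c[2])/d[:,2])[:,None]
def proj(K,R,c,X):
    p=K@(R.T@(np.asarray(X)-c)); return p[:2]/p[2]
E
python3 - <<'E'
from h import *
f=np.load("pics/top0.npz"); R=f["R"].T;c=-R@f["t"]
P=cast(f["camera_matrix"],R,c,[[257,257],[298,265],[346,252],[391,251],[437,270]],0.012); print(P.round(3))
for i,(a,b) in enumerate([(P[0],-.0),(P[2],0),(P[4],0)]):
  for j,dx in enumerate((-.035,.035)):
    try: manip.move_to([a[0]+dx-.03,a[1],.27],[180,0,180 if 0 else 90])
    except manip.PlanningError as e: print(i,j,e); continue
    manip.pause(.2)
    f,R,c=campose("wrist"); np.savez(f"pics/w{i}{j}.npz",frame=f["frame"],z=f["z_map"],K=f["camera_matrix"],R=R,c=c)
    print(i,j,manip.observe()["time"],proj(f["camera_matrix"],R,c,a),c.round(3), R.round(2).tolist())
ims=[np.load(f"pics/w{i}{j}.npz")["frame"] for i in range(3) for j in range(2)]
m=np.vstack([np.hstack([cv2.resize(x,(266,200)) for x in ims[k:k+3]]) for k in(0,3)])
cv2.imwrite("pics/w_all.png",m[...,::-1])
E
```

```text
[[ 0.481  0.251  0.012]
 [ 0.459  0.132  0.012]
 [ 0.497 -0.006  0.012]
 [ 0.5   -0.135  0.012]
 [ 0.445 -0.265  0.012]]
0 0 1.8667 [380.21864101 198.81098485] [0.416 0.326 0.412] [[1.0, 0.0, 0.0], [0.0, -0.96, -0.29], [-0.0, 0.29, -0.96]]
0 1 2.5 [321.71726826 198.38970233] [0.485 0.326 0.412] [[1.0, 0.0, -0.0], [0.0, -0.96, -0.29], [-0.0, 0.29, -0.96]]
1 0 3.775 [379.5313422  198.98647702] [0.432 0.07  0.412] [[1.0, 0.0, 0.0], [0.0, -0.96, -0.29], [-0.0, 0.29, -0.96]]
1 1 4.4083 [321.46946619 198.175672  ] [0.501 0.069 0.412] [[1.0, -0.0, -0.0], [-0.0, -0.96, -0.29], [-0.0, 0.29, -0.96]]
2 0 5.7583 [379.24319649 198.92014188] [ 0.381 -0.189  0.412] [[1.0, 0.0, 0.0], [0.0, -0.96, -0.29], [-0.0, 0.29, -0.96]]
2 1 6.3917 [321.46021489 198.00006725] [ 0.449 -0.19   0.412] [[1.0, -0.0, -0.0], [-0.0, -0.96, -0.29], [0.0, 0.29, -0.96]]
```

View pics/w_all.png

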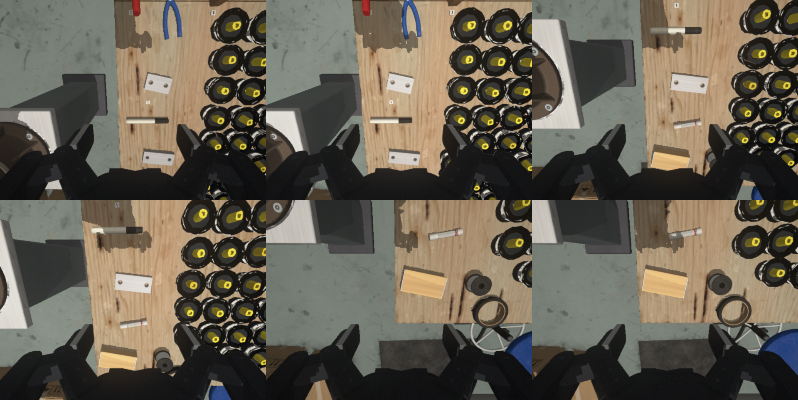

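The six wrist pictures show each target clear of the fingers near (380,199)/(320,198) in full-resolution pixels. The plates are pale grey with two dark holes, and the foot is light yellow with thin light caps. I'll zoom in.

Run:
```python
from h import *
o=[]
for i in range(3):
    f=np.load(f"pics/w{i}0.npz")["frame"]; c=f[140:260,300:460]; o.append(cv2.resize(c,None,fx=2.5,fy=2.5,interpolation=0))
    h=cv2.cvtColor(f,cv2.COLOR_RGB2HSV); print([h[v,u].tolist() for u,v in((380,199),(390,192),(350,199),(345,190),(330,170),(440,199),(380,240),(380,160))])
o.append(o[0]*0)
cv2.imwrite("pics/z.png",np.vstack([np.hstack(o[:2]),np.hstack(o[2:])])[...,::-1])
```

```text
[[15, 15, 203], [16, 17, 199], [14, 18, 157], [16, 80, 179], [13, 103, 57], [16, 86, 177], [17, 75, 177], [18, 70, 176]]
[[15, 14, 220], [14, 15, 214], [15, 32, 95], [14, 15, 218], [16, 83, 182], [15, 81, 201], [16, 91, 183], [16, 109, 166]]
[[17, 116, 218], [18, 112, 229], [17, 116, 213], [18, 114, 224], [17, 75, 102], [16, 93, 165], [17, 86, 167], [17, 78, 170]]
```

View pics/z.png

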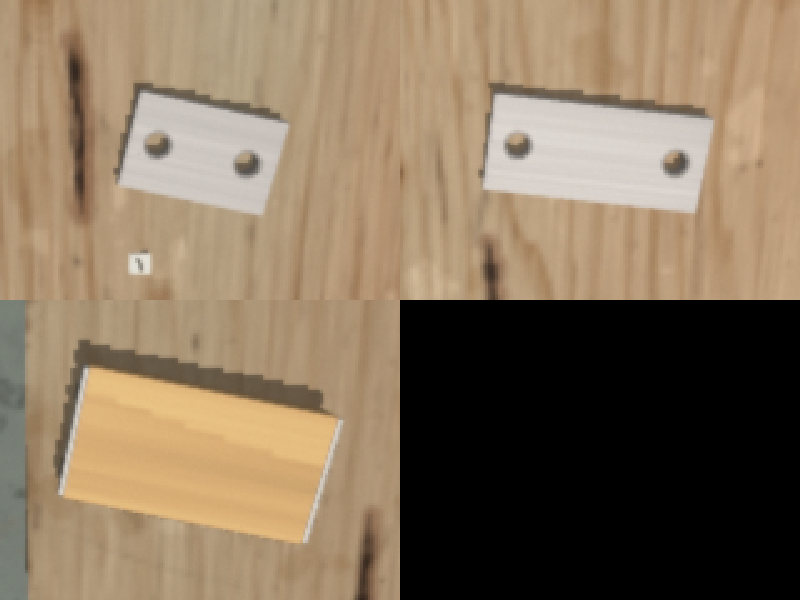

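```bash
cat >> h.py <<'E'
def seg(frame,kind,near):
    h=cv2.cvtColor(cv2.GaussianBlur(frame,(3,3),0),cv2.COLOR_RGB2HSV).astype(int); S,V=h[...,1],h[...,2]
    m=((S<48)&(V>140)) if kind=="plate" else ((S>97)&(V>190))|((S<60)&(V>150)&(cv2.dilate(((S>97)&(V>190)).astype(np.uint8),np.ones((7,7)))>0))
    m=cv2.morphologyEx(m.astype(np.uint8),cv2.MORPH_OPEN,np.ones((3,3)))
    cs,_=cv2.findContours(m,cv2.RETR_EXTERNAL,cv2.CHAIN_APPROX_NONE)
    cs=[c for c in cs if cv2.contourArea(c)>300]
    return min(cs,key=lambda c:np.linalg.norm(c[:,0].mean(0)-near))
def rect(K,R,c,cnt,z):
    "min-area rectangle in world of a contour cast on plane z: centre, (long,short), yaw of long axis"
    W=cast(K,R,c,cnt[:,0].astype(float),z)[:,:2]
    (x,y),(w,h),a=cv2.minAreaRect((W*1000).astype(np.float32))
    if w<h: w,h,a=h,w,a+90
    return np.array([x,y])/1000,(w,h),(a+90)%180-90
def tri(v):
    "least-squares ray intersection of [(K,R,c,px)]"
    A=np.zeros((3,3));b=np.zeros(3)
    for K,R,c,p in v:
        d=R@np.linalg.inv(K)@np.r_[p,1]; d/=np.linalg.norm(d); M=np.eye(3)-np.outer(d,d); A+=M;b+=M@c
    return np.linalg.solve(A,b)
E
python3 - <<'E'
from h import *
for i,(k,z) in enumerate([("plate",.012),("plate",.012),("foot",.028)]):
    v=[];Z=[]
    for j in(0,1):
        d=np.load(f"pics/w{i}{j}.npz"); K,R,c=d["K"],d["R"],d["c"]
        n=seg(d["frame"],k,np.array([380-58*j,199])); print(i,j,*rect(K,R,c,n,z))
        q=cv2.boxPoints(cv2.minAreaRect(n)); p=q.mean(0); v.append((K,R,c,p))
        u=p.astype(int); zz=d["z"][u[1],u[0]]; Z.append((c+R@np.linalg.inv(K)@np.r_[u,1]*zz)[2])
    print("tri",tri(v).round(4),"depth z",np.round(Z,4))
E
```

```text
0 0 [0.48185654 0.24784125] (72.72301483154297, 46.655086517333984) -12.147224426269531
0 1 [0.48194751 0.24798157] (72.9040756225586, 47.1822624206543) -11.761398315429688
tri [0.4819 0.2484 0.0128] depth z [0.0109 0.0129]
1 0 [ 0.49486557 -0.00825496] (104.67896270751953, 46.56230545043945) -6.4526824951171875
1 1 [ 0.49529971 -0.00808705] (104.2667236328125, 46.967185974121094) -6.4091033935546875
tri [ 0.4952 -0.0077  0.0127] depth z [0.0118 0.0112]
2 0 [ 0.44244464 -0.26664688] (112.4134750366211, 60.53245544433594) -11.404891967773438
2 1 [ 0.44272601 -0.26671313] (120.2223892211914, 60.935630798339844) -11.326370239257812
tri [ 0.4428 -0.2657  0.0306] depth z [0.0274 0.0283]
```

Poses are consistent between the two views: heights 12.8, 12.7 and 30.6 mm (depth map about 28 mm for the foot). Picking the long plate now.

```bash
cat >> h.py <<'E'
def carry(src,sy,dst,dy,zt,eff=60,zg=.002):
    "grip plate at src, yaw sy; lay it at dst with TCP height zg+zt"
    s=manip.observe
    manip.let_go(); manip.move_to([*src,.16],[180,0,sy]); manip.move_l([*src,zg+.02],[180,0,sy],speed=.2)
    print("hit",manip.move_l([*src,zg],speed=.05,guard=10),s()["ee_pos"])
    manip.grasp(eff); print("width",s()["width"],s()["grip_force"])
    manip.move_l([*src,.16],speed=.15); print("lifted",s()["width"])
    manip.move_to([*dst,.16],[180,0,dy])
    manip.move_l([*dst,zt+zg+.015],speed=.15); manip.pause(.2)
    print("touch",manip.move_l([*dst,zt+zg+.0005],speed=.03,guard=4),s()["ee_pos"],s()["eef_rot"]); manip.pause(.2)
    manip.let_go(); manip.pause(.3); manip.move_l([*dst,zt+.12],speed=.15); print("t",s()["time"])
def look(ctr,name,kind,z):
    manip.move_to([ctr[0],ctr[1],.27],[180,0,90]); manip.pause(.2)
    f,R,c=campose("wrist"); K=f["camera_matrix"]; np.savez(f"pics/{name}.npz",frame=f["frame"],z=f["z_map"],K=K,R=R,c=c)
    n=seg(f["frame"],kind,proj(K,R,c,[*ctr,z])); r=rect(K,R,c,n,z); print(name,r); return f["frame"],r
E
python3 - <<'E'
from h import *
for a in(0,180):
  print(a,[None if (q:=manip.ik([x,y,.002],[180,0,a+t])) is None else q.round(0).tolist() for x,y,t in((.4819,.248,-12),(.4951,-.008,-6.4),(.4427,-.2667,-11.3))])
E
```

```text
0 [[-68.0, 47.0, 54.0, 117.0, -54.0, 46.0, -83.0], [-41.0, 43.0, 53.0, 123.0, -55.0, 42.0, -47.0], [-11.0, 45.0, 54.0, 120.0, -55.0, 44.0, -22.0]]
180 [[-64.0, 43.0, 46.0, 117.0, -48.0, 42.0, 91.0], [-20.0, 33.0, 20.0, 122.0, -23.0, 29.0, 101.0], [10.0, 34.0, 20.0, 119.0, -23.0, 31.0, 126.0]]
```

Run:
```python
from h import *
carry([.4951,-.0081],-6.4,[.4427,-.2667],-11.35,.028)
f,r=look([.4427,-.2667],"a1","plate",.040)
cv2.imwrite("pics/a1.png",f[:400,150:550,::-1])
```

```text
hit False [ 0.49496408 -0.00820773  0.00185101]
width 0.04376166535074261 60.283141136169434
lifted 0.04409678879417782
touch True [ 0.44252561 -0.26645842  0.03055915] [-1.79969957e+02  2.69491725e-02 -1.13463208e+01]
t 15.8333
a1 (array([ 0.44237473, -0.2662981 ]), (103.27935028076172, 45.8266716003418), -11.355560302734375)
```

View pics/a1.png

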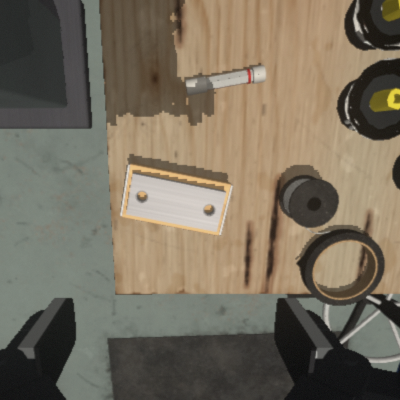

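The long plate lies centred on the foot. Its image rectangle is around (177,200) in the crop, and the measured offset is under 1 mm, with yaw -11.36°. Now the short plate.

Run:
```python
from h import *
carry([.4819,.2479],-11.9,[.4424,-.2664],-11.35,.040)
f,r=look([.4427,-.2667],"b1","plate",.052)
cv2.imwrite("pics/b1.png",cv2.resize(f[120:260,250:410,::-1],None,fx=3,fy=3))
```

```text
hit False [0.48178432 0.24775212 0.0018248 ]
width 0.04406158156975169 60.73175668716431
lifted 0.04380789845829376
touch True [ 0.44225364 -0.26616016  0.04258776] [-1.79967345e+02  2.48944298e-02 -1.13478475e+01]
t 28.1333
b1 (array([ 0.44214322, -0.26558276]), (99.99411010742188, 47.43571090698242), -11.22705078125)
```

View pics/b1.png

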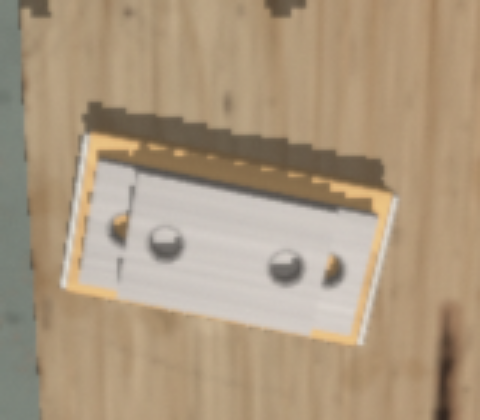

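The short plate sits on the long one, with its holes at crop (166,243) and (286,267). I'll check its centre from those holes before gripping the foot.

Run:
```python
from h import *
d=np.load("pics/b1.npz"); px=np.array([[166,243],[286,267]])/3+[250,120]-1/3
P=cast(d["K"],d["R"],d["c"],px,.052)[:,:2]; D=P[1]-P[0]
print("short",P.mean(0),np.linalg.norm(D),np.degrees(np.arctan2(D[1],D[0])))
a=np.radians(-11.35); o=np.array([[np.cos(a),np.sin(a)],[-np.sin(a),np.cos(a)]])@(P.mean(0)-[.4424,-.2664]); print("offset",o)
assert abs(o).max()<.005
g=[.4424,-.2666]; s=manip.observe
manip.move_to([*g,.17],[180,0,-11.35]); manip.move_l([*g,.03],speed=.15)
print("hit",manip.move_l([*g,.001],speed=.05,guard=8),s()["ee_pos"])
manip.grasp(80); manip.pause(.4); print("w",s()["width"],s()["grip_force"],s()["ee_pos"],s()["time"])
f=eyes.grab_frame("wrist")["frame"]; cv2.imwrite("pics/c1.png",f[...,::-1])
```

```text
short [ 0.44236023 -0.266145  ] 0.04368116631691882 -11.581111350254792
offset [-8.91750771e-05  2.42191554e-04]
hit False [ 0.44230666 -0.26674239  0.00095638]
w 0.06057965318962976 86.35732769966125 [ 0.44261376 -0.26641368  0.00163703] 33.4583
```

View pics/c1.png

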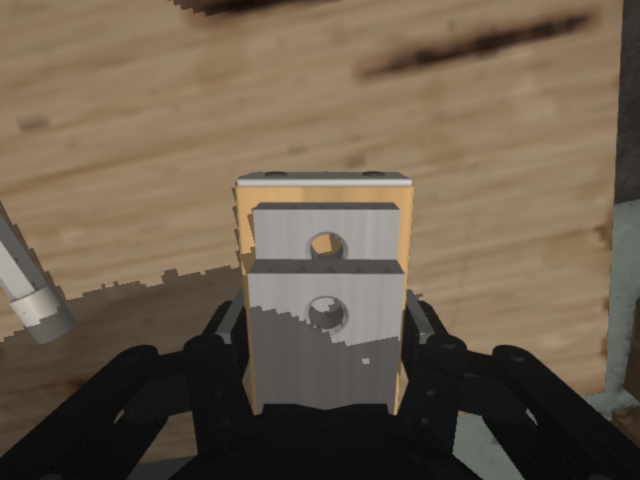

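The fingers hold the foot's sides at about (235,330) and (415,330), and the plates at (250–400) stand clear between them. Lifting slowly.

Run:
```python
from h import *
s=manip.observe
p=s()["ee_pos"]
manip.move_l([p[0],p[1],.03],speed=.03); print(s()["width"],s()["grip_force"])
manip.move_l([p[0],p[1],.152],speed=.05); manip.pause(1)
q=s(); print(q["ee_pos"],q["eef_rot"],q["width"],q["grip_force"],q["ft_force"],q["time"])
cv2.imwrite("pics/d1.png",np.hstack([cv2.resize(eyes.grab_frame("wrist")["frame"],(400,300)),cv2.resize(eyes.grab_frame("scene")["frame"][200:440,240:560],(400,300))])[...,::-1])
```

```text
0.060469685496456906 88.1052303314209
[ 0.44261404 -0.26639367  0.1520034 ] [-1.79998872e+02  1.11272737e-03 -1.13484852e+01] 0.06075841764999658 88.10383558273315 [-0.48189377 -0.15872595 -9.10073019] 38.2167
```

View pics/d1.png

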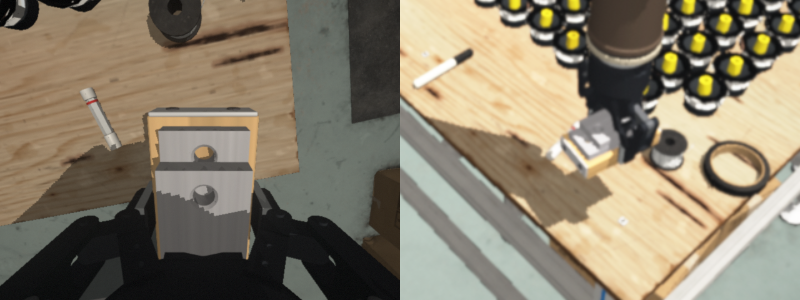

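The foot sits in the wrist view just as before the lift (front edge at row 171 of the full frame, against 172), so it hasn't tipped or slipped. Both plates are centred on it. The wrist reads 9.1 N more downward force than at the start.

```bash
python3 -c "
from cell import manip, eyes, hand_in
print(hand_in())"
```

```text
the job is handed in; nothing more can be done
None
```

I handed the job in at about 38 s: the long plate is centred on the foot and the short plate on the long one, each within about 1 mm by camera, and the arm holds only the foot, level, with its underside about 15 cm up; no verdict came back.

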